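Nip a mould block in the gluing jig with its sunken knob

TASK

Stand the grey-faced mould block upright in the bay of the green gluing jig, between the rubber pad and the steel fence, grey faces to pad and fence and centred on the pad, and let go of it. Then turn the red knob at the bottom of the round well clockwise until the pad holds the block finger-tight against the fence (about 10 N; overtightening beyond 25 N spoils it), and take the hand away. Do not bear hard on the jig with the gripper and leave the other things alone.

Things in the scene. Friction and masses are not known exactly. Their poses are not given: they have to be found in the camera images.
- jig: Gluing jig, fixed: green housing 100 (x) x 96 (y) x 50 mm high with a round well in its top; on its +y side an aluminium bed 80 x 96 x 6 mm with a steel fence (80 wide, 14 thick, 40 mm above the bed, face square to y) at the far end. Origin: on the table under the middle of the edge where housing meets bed; y points from housing to bed, z up. Well centre at y = -48 mm.
- bay (a point): Point on top of the bed (6 mm above the table) at jig x = 0, y = 43 mm, jig's axes. With the knob as found, a block centred here clears pad and fence by 3 mm or more. The fence is set by hand and not measured: its face lies 20 to 30 mm beyond this point in y, different each time, so where the block will bed has to be felt.
- clamp: Fixed part carrying knob and pad. Origin: centre of the well floor, 14 mm above the table; jig's axes. The well is 72 mm across, 36 mm deep. The knob drives a crosshead (about 8 mm per rad) with a black rubber pad on springs (about 5 N/mm, 6.5 mm travel, then solid); the screw holds up to about 10 N by itself and, if tighter, gives back to that when let go.
- pad_home (a point): Centre of the pad's face when the knob is at 0 (fixed point, 28 mm above the table, jig x = 0, y = 20 mm, jig's axes). The pad is 36 mm wide (x), 26 mm high, 7 mm thick and moves along +y as the knob tightens. From first touch on the bedded block to 25 N the knob turns only about 0.6 rad.
- knob (a joint): Angle of the knob, rad: starts between 0 and 0.25, grows clockwise seen from above (tightening), stop at 4.2. The free knob has a dry drag of about 0.08 N m, against whichever way it last moved (a hand that settles back after a step feels it reversed); every newton on the pad adds about 0.008 N m against tightening, so 10 N shows as a rise of 0.08 N m over the free knob.
- knob_grip (a point): On the knob's axis, mid-height of its bar, 16.5 mm above the well floor. Red knob: bar 26 mm long, 12 mm thick, 6 to 27 mm above the well floor (top 9 mm below the housing's top), on a round skirt 30 mm across, 6 mm high. The frame turns with the knob: x along the bar (at knob 0 along the jig's x), z up. White mark on the bar's -x half.
- block: Mould block of chipboard, upright, 46 (x) x 34 (y) x 60 mm high, about 0.12 kg, loose; its two large faces (at +y and -y, to be clamped) are grey, the narrow sides (+x, -x) bare brown, two brass screws on top. Origin: centre of its underside.
- offcut: Pale bare wood offcut 50 x 40 x 45 mm, loose, not wanted. Origin: centre of its underside. Leave alone.
- bottle: White bottle, black cap, 76 mm across, 170 mm high. Origin: centre of underside. Leave alone.
- can: Tin 90 mm across, 110 mm high. Origin: centre of underside. Leave alone.
- tub: Blue open tub 130 x 100 x 50 mm. Origin: centre of underside. Leave alone.
- cup: White mixing cup, 70 mm across the rim, 80 mm high. Origin: centre of underside. Leave alone.
- syringe: Blue syringe lying along its x, 162 mm long, 36 mm wide at the flange. Origin: under the middle of its barrel. Leave alone.
- pencil: Red carpenter's pencil lying along its x, 160 mm long, 7.5 mm thick. Origin: centre of underside. Leave alone.
There are look-alikes about, which are no part of the job. What is shaped like the block but orange or turquoise is not meant.

How it is judged (in metres and radians):
On the way, in this order (a step that is already met when the one before it is completed fails the run):
1. the block stands in the bay, let go (x of block in the frame of bay between -0.012 and 0.012 m and y of block in the frame of bay between -0.012 and 0.02 m and z of block in the frame of bay below 0.005 m and angle between block's own z axis and vertical below 0.1 rad and angle between the y axis of block and the y axis of jig, either way round below 0.1 rad and contact force between the fingers and block below 0.3 N), for 0.2 s.
2. the pad bears on the block with more than 5 N (contact force between block and clamp above 5 N), for 0.2 s.
At the end, for the whole second after the job is handed in: The block stands upright (within 0.1 rad) on the bed in the bay, grey faces to pad and fence (within 0.1 rad), centred on the pad within 12 mm, and is held by the pad with 5 to 25 N, at rest (x of block in the frame of bay between -0.012 and 0.012 m and y of block in the frame of bay between -0.012 and 0.02 m and z of block in the frame of bay below 0.005 m and angle between block's own z axis and vertical below 0.1 rad and angle between the y axis of block and the y axis of jig, either way round below 0.1 rad and contact force between block and clamp between 5 and 25 N and velocity of joint knob below 0.05 rad/s and linear speed of block below 0.01 m/s); the robot touches nothing.
It fails at once if the pad or clamp loads the block with more than 25 N (contact force between block and clamp above 25 N).
It fails at once if the gripper bears on the jig with more than 20 N (contact force between any of the fingers, the arm and jig above 20 N).
It fails at once if another thing is moved by more than 30 mm (distance of any of offcut, bottle, can, tub, cup, syringe, pencil from where it was at the start of the episode above 0.03 m).
It also fails if it takes over 72 s, if anything falls off the work surface, if the arm or the gripper's body presses on something with over 40 N, if the wrist force passes 120 N, or if a joint passes its speed limit or range.

ROBOT

A 6-joint arm with a two-finger parallel gripper is mounted at the origin on the work surface. World frame = base frame: x ahead of the robot, y to its left, z up, the work surface at z = 0. Lengths are in mm, angles in rad, forces in N, time in s.
With the tool pointing down it reaches from about 425 to 1125 mm from the base axis. Payload 14.9 kg.
Tool frame: the origin (TCP) lies at the very end of the fingers, on their centre line; the grasp point (between the pads) lies 19 mm behind it; z points along the fingers, y is the line along which they close (so a half turn about z gives the same grasp; the last joint's range is limited). The gripper opens to 91 mm and grips with 3 to 60 N. Pads are 32 mm wide; open, the fingers measure 118 mm over their backs; the gripper's body (76 mm by 178 mm) begins 60 mm behind the grasp point.
Start: joints at [-1.206, 0.379, 1.734, -0, 1.028, -0.033], TCP at [271.171, -645.356, 213.932] pointing down, gripper open.
Joint ranges: [-2.77, 2.77], [-0.74, 2.19], [0, 2.66], [-1.06, 4.2], [0.31, 2.87], [-3.08, 3.08]. Speed limits (rad/s): [1.89, 1.89, 2.39, 3.14, 3.14, 3.14].

INTERFACE

Orientations are given as a rotation vector (axis times angle).
In Python, from plant import r gives the robot as it stands.
- The arm moves only by the tool jog_arm, never from a script. Its argument "rows" is a list that holds one entry, the list of rows, each a list of 7 numbers: the closure, from 0 (fully open) to 1 (shut), then the shift along the tool's x, y, z in mm, then the turn, a rotation vector about the tool's x, y, z in rad. In form: [[[hand, tx, ty, tz, rx, ry, rz], ...]]. A call has 1 to 10 rows; each row is the pose to reach, as a shift and turn from the pose commanded when the call began, along the tool's axes at that moment; what a row does not reach only later rows make up. A row lasts 1/8 s, in which the tool goes at most 62.5 mm and 10.7 degrees, less where a joint would pass 70% of its speed; a pose out of reach is approached as far as the arm can. A call with a gripper value outside its range is refused whole. The fingers move at their own pace and stop on an object; the grip force is fixed at half the most. Time passes only in rows, so rows that repeat a pose let the fingers close. It gives the time, the measured TCP pose, the force, the opening and the grip force at its end, in the units of the state.
- r.state(): the state, without advancing time (a new reading comes with each control period).
- r.read_camera(name): name is "scene" or "top"; returns the picture (420x560x3 uint8, blue, green, red); there is no depth.
- r.camera_model(name): a dict with "fx", "fy", "cx", "cy" (pixels), "k1" (the pictures are not rectified: a ray, as slopes to the right and down, at radius r is drawn at 1 + k1 r^2 times it, then the intrinsics apply), "extrinsics" (4x4, takes a point from world to camera coordinates). Camera axes: x right, y down, z forward; pixel columns grow to the right and rows downward; lengths in mm; the calibration is good to about 2 mm. A picture is of the moment at which its call begins. camera_model takes no time and is no camera call.
- r.sign_off(): hands the job in; it is judged then, once.
The state is a dict: "time_s": time; "joint_pos": joint angles; "qvel": joint speeds; "joint_torque": joint torques, N m; "eef_pos": TCP position; "tcp_rot": TCP orientation; "ft_force": force on the tool from outside, world axes, zero at the start; "torque": the same for the moment, N m; "gripper_width": finger opening in mm; "finger_force": force on a finger pad.
Only numpy, scipy, OpenCV 4.12 (cv2) and the standard library are available. Lean on these libraries where they do the work, as an engineer would, in place of code of your own. Each camera call takes 0.05 s, during which the arm holds its last target. There are 200 camera calls.

## Working session

There is one attempt and no reset: what is moved stays moved. The work goes in short steps, Python scripts to look and compute and a tool call to move; the robot and the scene stay as the last step left them, time stands still between calls to the robot, and variables do not carry over. Pictures are saved under pics/ and viewed, at most 10 in all, crops included, and the job is handed in when it is done.

Besides the shell and the picture viewer there is one more tool, called after "Call:" as name([rows], argument=value, ...), one row to a line, values as JSON. jog_arm: Moves the arm, as the interface text tells. Its arguments: {"type":"object","properties":{"rows":{"type":"array"}},"required":["rows"]}

```bash
ls; mkdir -p pics; python3 - <<'E'
from plant import r
import cv2,numpy as np
for n in("scene","top"):
    cv2.imwrite(f"pics/{n}0.png",r.read_camera(n)); m=r.camera_model(n); print(n,{k:np.round(v,3).tolist() for k,v in m.items()})
s=r.state(); print(s)
E
```

```text
pics
scene {'fx': 505.837, 'fy': 505.837, 'cx': 275.567, 'cy': 208.629, 'k1': 0.035, 'extrinsics': [[-0.393, 0.919, -0.014, 235.127], [0.757, 0.314, -0.573, -422.792], [-0.522, -0.236, -0.819, 1537.534], [0.0, 0.0, 0.0, 1.0]]}
top {'fx': 380.596, 'fy': 380.596, 'cx': 279.385, 'cy': 207.255, 'k1': -0.055, 'extrinsics': [[-0.034, -0.999, -0.004, 17.538], [-0.979, 0.034, -0.2, 595.925], [0.2, -0.003, -0.98, 1008.854], [0.0, 0.0, 0.0, 1.0]]}
{'time_s': 0.1, 'joint_pos': array([-1.20633423e+00,  3.79342084e-01,  1.73469687e+00,  6.92747028e-06,
        1.02851303e+00, -3.32925797e-02]), 'qvel': array([ 1.43393615e-03, -7.78787210e-04, -4.58694445e-05, -8.28968041e-04,
       -4.31840770e-04,  1.50148907e-03]), 'joint_torque': array([ 1.72779510e-03, -7.65031171e+01, -4.35285974e+01,  6.52752025e-02,
        3.98774177e-02, -3.16290721e-05]), 'eef_pos': array([ 271.02325714, -645.03225989,  213.3763019 ]), 'tcp_rot': array([-3.07874130e+00, -6.20488436e-01,  2.39120076e-04]), 'ft_force': array([-0.42189197,  0.61493577,  0.00089211]), 'torque': array([ 0.04266726, -0.03898169,  0.05321982]), 'finger_force': 0.0, 'gripper_width': 91.29806587853707}
```

View pics/scene0.png

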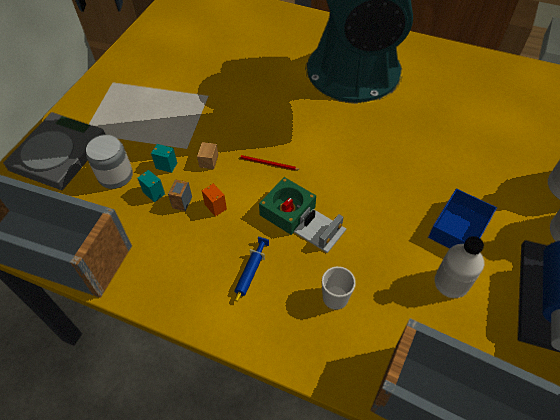

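View pics/top0.png

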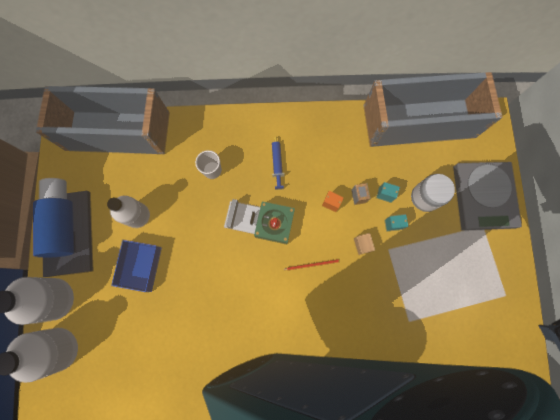

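Scene: the grey-faced block is at scene (180,194) / top (361,194). It could be confused with:
- orange: scene (213,199) / top (333,201)
- turquoise: scene (165,157) and (151,185) / top (389,191) and (398,222)
- pale offcut: scene (207,154) / top (365,243)

The jig is at scene (288,203) / top (274,222). I choose (180,194) and check it in a close crop.

```bash
cat > h.py <<'E'
import numpy as np,cv2
from plant import r
def ray(n,uv):
    m=r.camera_model(n);E=np.array(m["extrinsics"]);R=E[:3,:3];c=-R.T@E[:3,3]
    d=(np.array(uv,float)-[m["cx"],m["cy"]])/[m["fx"],m["fy"]]; x=d.copy()
    for _ in range(10): x=d/(1+m["k1"]*(x@x))
    v=R.T@np.array([*x,1.]);return c,v/np.linalg.norm(v)
def onz(n,uv,z):
    c,v=ray(n,uv);return c+v*(z-c[2])/v[2]
def tri(us,ut):
    c1,a=ray("scene",us);c2,b=ray("top",ut)
    t=np.linalg.lstsq(np.c_[a,-b],c2-c1,rcond=None)[0];p,q=c1+a*t[0],c2+b*t[1]
    return (p+q)/2,np.linalg.norm(p-q)
def proj(n,p):
    m=r.camera_model(n);E=np.array(m["extrinsics"]);q=E[:3,:3]@p+E[:3,3];x=q[:2]/q[2]
    return x*(1+m["k1"]*(x@x))*[m["fx"],m["fy"]]+[m["cx"],m["cy"]]
E
python3 - <<'E'
import cv2,numpy as np
a=cv2.imread("pics/scene0.png");b=cv2.imread("pics/top0.png")
f=lambda i,x,y,w,h,k:cv2.resize(i[y:y+h,x:x+w],None,fx=k,fy=k,interpolation=cv2.INTER_CUBIC)
A=np.hstack([f(a,150,170,50,50,6),f(a,250,170,100,60,5)[:300]])
B=np.hstack([f(b,335,170,50,50,6),f(b,215,190,100,60,5)[:300]])
cv2.imwrite("pics/crop0.png",np.vstack([A,B]))
E
```

```text
(no output)
```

View pics/crop0.png

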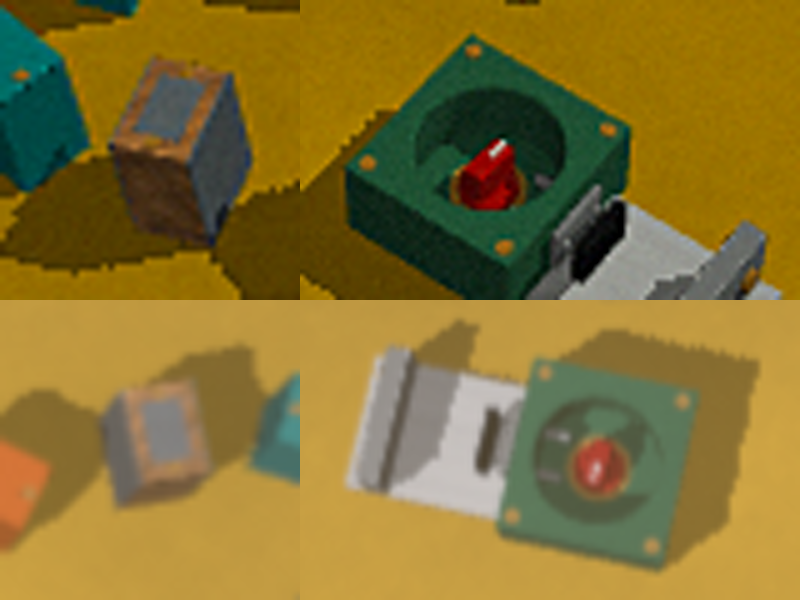

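The crop confirms the choice: grey right/left faces, brown narrow sides and a brown-rimmed top with a grey panel. The knob's bar shows its white mark, and the pad sits at the edge of the bay. Now I measure.

```bash
python3 - <<'E'
from h import *
a=cv2.imread("pics/scene0.png").astype(float);b=cv2.imread("pics/top0.png").astype(float)
def P(x,y,ox,oy,k): return np.array([ox+(x+.5)/k-.5,oy+(y+.5)/k-.5])
def cen(i,p,w=4):
    x,y=np.round(p).astype(int);W=i[y-w:y+w+1,x-w:x+w+1];d=np.clip(W[...,2]-W[...,1],0,None)
    Y,X=np.mgrid[y-w:y+w+1,x-w:x+w+1];return np.array([(X*d).sum(),(Y*d).sum()])/d.sum()
S=[(473,50),(608,130),(505,246),(368,162)];T=[(652,545),(512,516),(545,373),(682,401)]
J=[]
for s,t in zip(S,T):
    ps=cen(a,P(s[0]-300,s[1],250,170,5),2);pt=cen(b,P(t[0]-300,t[1]-300,215,190,5),2)
    p,e=tri(ps,pt);J.append(p);print("screw",p.round(1),round(e,1),onz("scene",ps,50).round(1),onz("top",pt,50).round(1))
J=np.array(J);c=J.mean(0);yd=(J[1]+J[2]-J[0]-J[3])[:2];ly=np.linalg.norm(yd)/2;yd/=np.linalg.norm(yd)
print("jig well c",c.round(1),"ydir",yd.round(3),np.degrees(np.arctan2(yd[1],yd[0])).round(1),ly)
x=(J[1]+J[0]-J[2]-J[3])[:2];print("xdir",(x/np.linalg.norm(x)).round(3),np.linalg.norm(x)/2)
print("origin",c[:2]+48*yd,"bay",c[:2]+91*yd)
S=[(112,145),(192,158),(235,75),(152,58)]
T=[(192,380),(130,388),(147,480),(210,471)]
B=[]
for s,t in zip(S,T):
    ps=P(*s,150,170,6);pt=P(*t[:1],t[1]-300+0,335,170,6)if 0 else P(t[0],t[1]-300,335,170,6)
    p,e=tri(ps,pt);B.append(p);print("blk",p.round(1),round(e,1),onz("scene",ps,60).round(1),onz("top",pt,60).round(1))
B=np.array(B);print("blk c",B.mean(0).round(1),"edges",[np.linalg.norm(B[i]-B[i-1]).round(1) for i in range(4)])
for n in(B[1]-B[0]+B[2]-B[3],B[2]-B[1]+B[3]-B[0]):print(np.degrees(np.arctan2(n[1],n[0])))
E
```

```text
screw [508.1 -15.1  48.8] 0.3 [508.9 -14.6  50. ] [508.  -15.3  50. ]
screw [527.8  62.7  48.4] 0.2 [528.8  63.1  50. ] [527.6  62.5  50. ]
screw [609.4  42.2  48.6] 0.4 [610.2  42.7  50. ] [609.1  41.9  50. ]
screw [590.  -35.5  48.7] 0.6 [590.7 -34.7  50. ] [589.8 -35.7  50. ]
jig well c [558.8  13.6  48.6] ydir [0.244 0.97 ] 75.9 80.12299358282664
xdir [-0.97   0.242] 84.23240618785998
origin [570.498838    60.11543262] bay [580.97866667 101.81882805]
blk [ 658.9 -253.3   56. ] 3.4 [ 660.9 -249.3   60. ] [ 658.5 -253.9   60. ]
blk [ 654.4 -220.9   59.1] 6.8 [ 654.4 -216.9   60. ] [ 655.6 -224.    60. ]
blk [ 610.  -226.2   57. ] 6.5 [ 611.4 -221.3   60. ] [ 610.6 -228.7   60. ]
blk [ 614.4 -259.1   56.4] 1.3 [ 616.6 -256.4   60. ] [ 613.9 -258.9   60. ]
blk c [ 634.4 -239.9   57.1] edges [np.float64(44.8), np.float64(32.8), np.float64(44.8), np.float64(33.2)]
97.7524756843371
-172.86646354262106
```

```bash
cat >> h.py <<'E'
from scipy.spatial.transform import Rotation as Ro
def go(x,y,z,yaw):
    s=r.state();R=Ro.from_rotvec(s["tcp_rot"]);a=np.radians(yaw)
    Y=np.array([np.cos(a),np.sin(a),0]);Z=np.array([0,0,-1.]);X=np.cross(Y,Z)
    T=Ro.from_matrix(np.c_[X,Y,Z])
    print("shift",R.inv().apply(np.array([x,y,z])-s["eef_pos"]).round(1),"rot",(R.inv()*T).as_rotvec().round(3),
     "at",s["eef_pos"].round(1),"f",s["ft_force"].round(2),"q6",s["joint_pos"][5].round(2),"w",round(s["gripper_width"],1),"t",s["time_s"])
E
python3 -c "
from h import *
go(634.4,-240,150,7.4)"
```

```text
shift [ 491.9 -232.6   63.6] rot [-1.000e-03 -1.000e-03 -1.302e+00] at [ 271.  -645.   213.4] f [-0.42  0.61  0.  ] q6 -0.03 w 91.3 t 0.1
```

Call:
jog_arm([
  [[0, 492, -233, 63, 0, 0, -1.3], [0, 492, -233, 63, 0, 0, -1.3], [0, 492, -233, 63, 0, 0, -1.3], [0, 492, -233, 63, 0, 0, -1.3], [0, 492, -233, 63, 0, 0, -1.3], [0, 492, -233, 63, 0, 0, -1.3], [0, 492, -233, 63, 0, 0, -1.3], [0, 492, -233, 63, 0, 0, -1.3], [0, 492, -233, 63, 0, 0, -1.3], [0, 492, -233, 63, 0, 0, -1.3]],
])

```text
time_s: 1.35
eef_pos: [635.8, -237.4, 150.1]
tcp_rot: [-2.072, -2.361, 0.0]
ft_force: [0.1, -0.3, -0.1]
gripper_width: 91.2
finger_force: 0.0
```

```bash
python3 - <<'E'
from h import *
go(634.4,-240,20,7.4)
a=r.read_camera("scene");b=r.read_camera("top")
f=lambda i,x,y,w,h,k:cv2.resize(i[y:y+h,x:x+w],None,fx=k,fy=k,interpolation=cv2.INTER_CUBIC)
cv2.imwrite("pics/c1.png",np.hstack([f(a,130,110,100,120,4),f(b,310,140,100,120,4)]))
E
```

```text
shift [ -2.4  -1.6 130.1] rot [-0.001 -0.001  0.001] at [ 635.8 -237.4  150.1] f [ 0.1  -0.32 -0.07] q6 -0.52 w 91.2 t 1.35
```

View pics/c1.png

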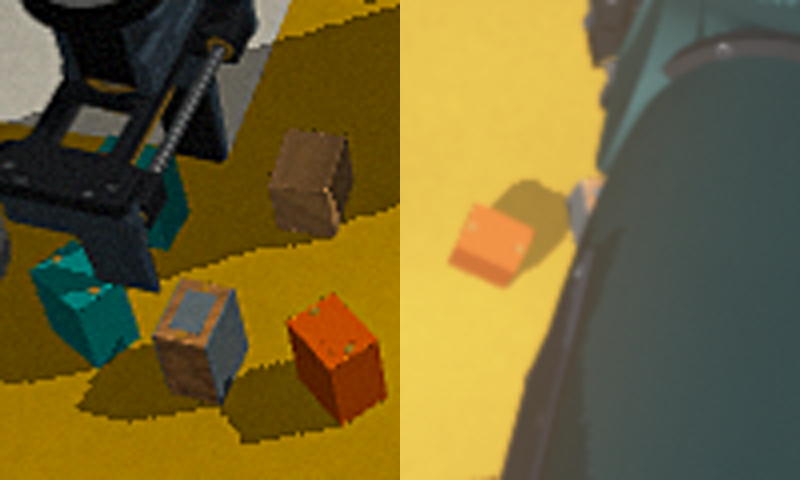

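The crop shows the block still at about scene (179,193), with the open fingers above and the neighbours clear of where they will come down. Descending.

Call:
jog_arm([
  [[0, -2.5, -1.5, 60, 0, 0, 0], [0, -2.5, -1.5, 100, 0, 0, 0], [0, -2.5, -1.5, 130, 0, 0, 0], [0, -2.5, -1.5, 130, 0, 0, 0], [1, -2.5, -1.5, 130, 0, 0, 0], [1, -2.5, -1.5, 130, 0, 0, 0], [1, -2.5, -1.5, 130, 0, 0, 0], [1, -2.5, -1.5, 130, 0, 0, 0]],
])

```text
time_s: 2.45
eef_pos: [633.5, -242.7, 21.5]
tcp_rot: [2.075, 2.358, 0.0]
ft_force: [-0.3, -0.9, 0.3]
gripper_width: 54.2
finger_force: 0.0
```

Call:
jog_arm([
  [[1, 0, 0, 0, 0, 0, 0], [1, 0, 0, 0, 0, 0, 0], [1, 0, 0, 0, 0, 0, 0]],
])

```text
time_s: 2.82
eef_pos: [633.5, -242.6, 21.2]
tcp_rot: [2.076, 2.358, 0.0]
ft_force: [-0.9, 1.5, 5.9]
gripper_width: 46.2
finger_force: 30.0
```

Call:
jog_arm([
  [[1, 0, 0, -40, 0, 0, 0], [1, 0, 0, -90, 0, 0, 0], [1, 0, 0, -120, 0, 0, 0]],
])

```text
time_s: 3.2
eef_pos: [633.8, -242.8, 143.1]
tcp_rot: [2.075, 2.357, 0.001]
ft_force: [0.2, 0.2, -0.6]
gripper_width: 46.0
finger_force: 30.0
```

```bash
python3 - <<'E'
from h import *
go(581,101.8,130,-14.1)
E
```

```text
shift [348.5  -8.7  12.8] rot [0.002 0.001 0.373] at [ 633.8 -242.8  143.1] f [ 0.16  0.22 -0.61] q6 -0.53 w 46.0 t 3.2
```

Call:
jog_arm([
  [[1, 62, -2, 0, 0, 0, 0.1], [1, 124, -4, 0, 0, 0, 0.2], [1, 186, -6, 5, 0, 0, 0.3], [1, 248, -8, 5, 0, 0, 0.37], [1, 310, -9, 10, 0, 0, 0.373], [1, 348, -9, 13, 0, 0, 0.373], [1, 348, -9, 13, 0, 0, 0.373], [1, 348, -9, 13, 0, 0, 0.373], [1, 348, -9, 13, 0, 0, 0.373]],
])

```text
time_s: 4.32
eef_pos: [580.5, 100.4, 127.9]
tcp_rot: [2.478, 1.931, -0.0]
ft_force: [-0.6, -0.4, -1.3]
gripper_width: 45.7
finger_force: 30.0
```

```bash
python3 - <<'E'
from h import *
go(581,101.8,50,-14.1)
a=r.read_camera("scene");b=r.read_camera("top")
f=lambda i,x,y,w,h,k:cv2.resize(i[y:y+h,x:x+w],None,fx=k,fy=k,interpolation=cv2.INTER_CUBIC)
cv2.imwrite("pics/c2.png",np.hstack([f(a,260,140,100,120,4),f(b,200,160,100,120,4)]))
E
```

```text
shift [ 1.5  0.1 77.9] rot [ 0.     0.    -0.001] at [580.5 100.4 127.9] f [-0.61 -0.42 -1.35] q6 0.38 w 45.7 t 4.325
```

View pics/c2.png

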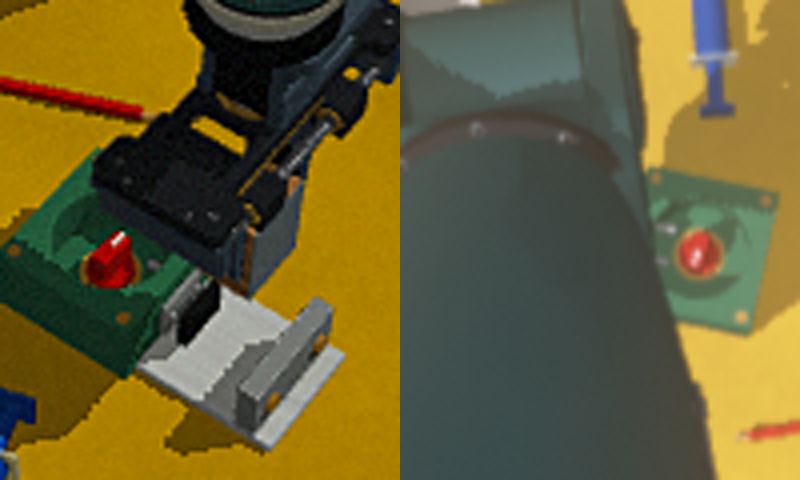

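The grey +y face of the held block shows bottom corners at crop (252,292) and (298,243). The fence's inner top edge runs (240,388)–(318,300), and the pad is black at about (200,310).

```bash
python3 - <<'E'
from h import *
o=np.array([570.5,60.1]);y=np.array([.243,.97]);x=np.array([.97,-.243])
def J(p): d=p[:2]-o; return np.round([d@x,d@y],1)
P=lambda X,Y:((X+.5)/4-.5+260,(Y+.5)/4-.5+140)
print("block face bottom",[J(onz("scene",P(*p),107)) for p in((252,292),(298,243))])
print("fence edge",[J(onz("scene",P(*p),46)) for p in((240,388),(318,300))])
print("pad top",[J(onz("scene",P(*p),41)) for p in((180,318),(213,282))])
print("tcp",J(r.state()["eef_pos"]))
E
```

```text
block face bottom [array([18.1, 61.9]), array([-24.5,  63.8])]
fence edge [array([39.7, 72.9]), array([-37. ,  75.2])]
pad top [array([18.3, 16.4]), array([-14.1,  17.2])]
tcp [-0.1 41.6]
```

Block centre is about +4 mm from the TCP in jig y, which leaves room on both sides. Lowering.

Call:
jog_arm([
  [[1, 2, 0, 40, 0, 0, 0], [1, 2, 0, 75, 0, 0, 0], [1, 2, 0, 90, 0, 0, 0], [1, 2, 0, 96, 0, 0, 0], [1, 2, 0, 98, 0, 0, 0], [1, 2, 0, 98, 0, 0, 0]],
])

```text
time_s: 5.18
eef_pos: [581.4, 103.4, 30.8]
tcp_rot: [2.477, 1.932, 0.002]
ft_force: [0.3, -0.0, -0.8]
gripper_width: 46.2
finger_force: 30.0
```

```bash
python3 - <<'E'
from h import *
go(581,101.8,27,-14.1)
E
```

```text
shift [-1.7 -0.   3.8] rot [ 0.001 -0.     0.   ] at [581.4 103.4  30.8] f [ 0.3  -0.02 -0.82] q6 0.38 w 46.2 t 5.175
```

Call:
jog_arm([
  [[1, 2, 0, 1.5, 0, 0, 0], [1, 4, 0, 2, 0, 0, 0], [1, 4, 0, 2, 0, 0, 0], [1, 4, 0, 2, 0, 0, 0]],
])

```text
time_s: 5.68
eef_pos: [581.8, 107.3, 28.0]
tcp_rot: [2.477, 1.932, 0.0]
ft_force: [-0.2, -0.1, -0.7]
gripper_width: 46.2
finger_force: 30.0
```

Call:
jog_arm([
  [[1, 1, 0, 0, 0, 0, 0], [1, 1, 0, 0, 0, 0, 0], [1, 1, 0, 0, 0, 0, 0]],
])

```text
time_s: 6.05
eef_pos: [582.0, 108.2, 27.9]
tcp_rot: [-2.477, -1.932, 0.0]
ft_force: [-0.7, -0.3, -1.0]
gripper_width: 46.1
finger_force: 30.0
```

Call:
jog_arm([
  [[1, 1, 0, 0, 0, 0, 0], [1, 1, 0, 0, 0, 0, 0], [1, 1, 0, 0, 0, 0, 0]],
])

```text
time_s: 6.42
eef_pos: [582.0, 108.3, 28.0]
tcp_rot: [2.477, 1.932, -0.002]
ft_force: [-1.5, -11.2, 3.0]
gripper_width: 45.8
finger_force: 30.0
```

Call:
jog_arm([
  [[1, -1.5, 0, 0, 0, 0, 0], [1, -1.5, 0, 0.7, 0, 0, 0], [1, -1.5, 0, 0.7, 0, 0, 0]],
])

```text
time_s: 6.8
eef_pos: [581.9, 107.9, 27.2]
tcp_rot: [-2.477, -1.932, -0.0]
ft_force: [-0.5, 0.5, -0.6]
gripper_width: 45.9
finger_force: 30.0
```

Call:
jog_arm([
  [[1, 0, 0, 0.5, 0, 0, 0], [1, 0, 0, 0.5, 0, 0, 0]],
])

```text
time_s: 7.05
eef_pos: [582.0, 107.9, 27.2]
tcp_rot: [-2.477, -1.932, 0.0]
ft_force: [-3.8, -0.4, 8.9]
gripper_width: 45.8
finger_force: 30.0
```

Call:
jog_arm([
  [[0.2, 0, 0, -0.3, 0, 0, 0], [0.2, 0, 0, -0.3, 0, 0, 0], [0.2, 0, 0, -0.3, 0, 0, 0], [0.2, 0, 0, -0.3, 0, 0, 0], [0.2, 0, 0, -0.3, 0, 0, 0], [0.2, 0, 0, -0.3, 0, 0, 0]],
])

```text
time_s: 7.8
eef_pos: [581.9, 107.7, 27.0]
tcp_rot: [-2.477, -1.932, -0.0]
ft_force: [-0.5, -0.2, -0.2]
gripper_width: 73.2
finger_force: 0.0
```

Call:
jog_arm([
  [[0.2, 0, 0, -20, 0, 0, 0], [0.2, 0, 0, -60, 0, 0, 0], [0.2, 0, 0, -110, 0, 0, 0], [0.4, 0, 0, -130, 0, 0, 0]],
])

```text
time_s: 8.3
eef_pos: [583.3, 108.0, 161.2]
tcp_rot: [2.475, 1.931, 0.006]
ft_force: [0.3, 0.2, 0.2]
gripper_width: 65.8
finger_force: 0.0
```

```bash
python3 - <<'E'
from h import *
go(558.8,13.6,130,65)
a=r.read_camera("scene");b=r.read_camera("top")
cv2.imwrite("pics/s3.png",a);cv2.imwrite("pics/t3.png",b)
f=lambda i,x,y,w,h,k:cv2.resize(i[y:y+h,x:x+w],None,fx=k,fy=k,interpolation=cv2.INTER_CUBIC)
cv2.imwrite("pics/c3.png",np.hstack([f(a,260,160,100,100,4),f(b,220,170,100,100,4)]))
E
```

```text
shift [-97.5  -0.9  31. ] rot [ 5.00e-03  1.00e-03 -1.38e+00] at [583.3 108.  161.2] f [0.25 0.21 0.23] q6 0.39 w 65.8 t 8.3
```

View pics/c3.png

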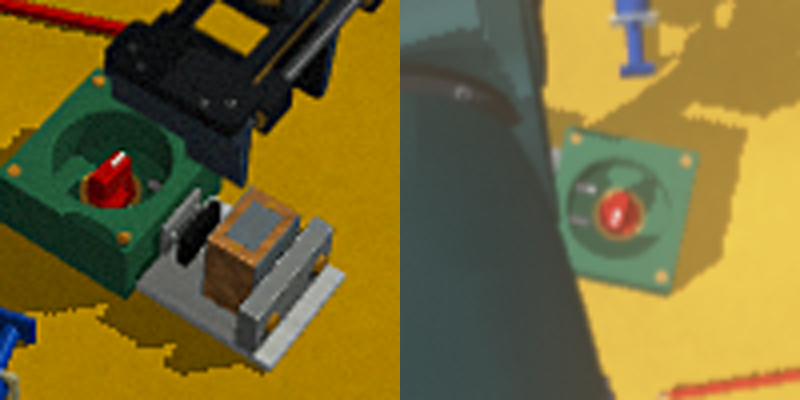

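The block stands upright near the fence, its top at about crop (253,220). The knob bar's top runs from about (97,180) to (124,155), with the white end toward the robot.

```bash
python3 - <<'E'
from h import *
a=cv2.imread("pics/s3.png");b=cv2.imread("pics/t3.png")
P=lambda X,Y:((X+.5)/4-.5+260,(Y+.5)/4-.5+160)
p,q=onz("scene",P(97,180),41),onz("scene",P(124,155),41)
print(p,q,np.linalg.norm(p-q),np.degrees(np.arctan2(*(p-q)[1::-1])),"mid",(p+q)/2)
# bright red top pixels + white mark, PCA on plane z=41
for n,i,(x0,x1,y0,y1) in(("scene",a,(275,302,192,215)),("top",b,(260,290,212,235))):
    w=i[y0:y1,x0:x1].astype(int);red=(w[...,2]-np.maximum(w[...,1],w[...,0])>100);wh=w.min(2)>150
    br=red&(w[...,2]>np.percentile(w[...,2][red],50))
    for nm,m in(("top",br|wh),("white",wh),("allred",red|wh)):
        Y,X=np.nonzero(m)
        if len(X)<2: continue
        g=np.array([onz(n,(u+x0,v+y0),41)[:2] for u,v in zip(X,Y)]);c=g.mean(0);e,V=np.linalg.eigh(np.cov((g-c).T));d=V[:,1]
        print(n,nm,len(g),c.round(1),np.degrees(np.arctan2(d[1],d[0]))%180,np.sqrt(12*e.clip(0)).round(1))
E
```

```text
[572.50887659  11.02661984  41.        ] [549.33609431  18.90413433  41.        ] 24.475152160271694 -18.77530379347948 mid [560.92248545  14.96537708  41.        ]
scene top 38 [566.1  18.6] 25.140172926953426 [17.4 38.8]
scene white 3 [552.5  16. ] 163.41989262713255 [ 0.  13.2]
scene allred 73 [568.7  19.6] 18.924762535500264 [18.2 37.4]
top top 23 [560.5  16.9] 31.907916548816218 [18.  25.5]
top white 5 [560.6  21.7] 38.88914101460449 [ 7.8 51. ]
top allred 43 [558.4  15.7] 23.651002984165473 [19.8 28.5]
```

```bash
python3 - <<'E'
from h import *
go(559.5,14.2,100,72)
E
```

```text
shift [-96.8  -0.4  59.9] rot [ 0.005  0.002 -1.503] at [583.2 107.9 160. ] f [ 0.6   0.13 -0.65] q6 0.39 w 57.9 t 8.4
```

Call:
jog_arm([
  [[0.72, -50, 0, 0, 0, 0, -0.18], [0.72, -97, -0.5, 0, 0, 0, -0.36], [0.72, -97, -0.5, 20, 0, 0, -0.54], [0.72, -97, -0.5, 40, 0, 0, -0.72], [0.72, -97, -0.5, 60, 0, 0, -0.9], [0.72, -97, -0.5, 60, 0, 0, -1.08], [0.72, -97, -0.5, 60, 0, 0, -1.26], [0.72, -97, -0.5, 60, 0, 0, -1.44], [0.72, -97, -0.5, 60, 0, 0, -1.503], [0.72, -97, -0.5, 60, 0, 0, -1.503]],
])

```text
time_s: 9.65
eef_pos: [556.9, 13.8, 96.0]
tcp_rot: [-0.492, -3.101, 0.0]
ft_force: [0.3, -0.6, -0.1]
gripper_width: 25.8
finger_force: 0.0
```

```bash
python3 - <<'E'
from h import *
go(559.5,14.2,24,72);print(r.state()["torque"])
E
```

```text
shift [-2.4  1.2 72. ] rot [-0.001 -0.002 -0.   ] at [556.9  13.8  96. ] f [ 0.3  -0.59 -0.14] q6 -1.27 w 25.8 t 9.65
[ 0.07971603 -0.15231073  0.03526956]
```

Call:
jog_arm([
  [[0.72, -2.4, 1.2, 40, 0, 0, 0], [0.72, -2.4, 1.2, 52, 0, 0, 0], [0.72, -2.4, 1.2, 52, 0, 0, 0]],
])

```text
time_s: 10.02
eef_pos: [559.6, 14.2, 44.3]
tcp_rot: [-0.492, -3.101, 0.0]
ft_force: [-0.3, -0.6, 1.3]
gripper_width: 25.6
finger_force: 0.0
```

Call:
jog_arm([
  [[0.72, 0, 0, 5, 0, 0, 0], [0.72, 0, 0, 10, 0, 0, 0]],
])

```text
time_s: 10.28
eef_pos: [560.9, 14.2, 35.6]
tcp_rot: [0.491, 3.102, 0.0]
ft_force: [0.2, -0.1, 0.2]
gripper_width: 25.6
finger_force: 0.0
```

Call:
jog_arm([
  [[0.72, 0, 0, 5, 0, 0, 0], [0.72, 0, 0, 9, 0, 0, 0], [0.72, 0, 0, 9, 0, 0, 0]],
])

```text
time_s: 10.65
eef_pos: [560.3, 14.2, 25.8]
tcp_rot: [-0.491, -3.103, 0.0]
ft_force: [-0.1, -0.2, 0.1]
gripper_width: 25.3
finger_force: 0.0
```

```bash
python3 - <<'E'
from h import *
go(559.5,14.2,24,72);print(r.state()["torque"])
E
```

```text
shift [ 0.7 -0.2  1.8] rot [-0. -0.  0.] at [560.3  14.2  25.8] f [-0.11 -0.23  0.08] q6 -1.27 w 25.3 t 10.65
[ 0.03962638 -0.10708325 -0.01110296]
```

Clear. Now gripping the knob.

Call:
jog_arm([
  [[1, 0, 0, 1, 0, 0, 0], [1, 0, 0, 1, 0, 0, 0], [1, 0, 0, 1, 0, 0, 0], [1, 0, 0, 1, 0, 0, 0], [1, 0, 0, 1, 0, 0, 0]],
])

```text
time_s: 11.28
eef_pos: [560.3, 13.8, 25.0]
tcp_rot: [-0.491, -3.103, 0.001]
ft_force: [-0.9, -5.3, 0.7]
gripper_width: 12.0
finger_force: 30.0
```

```bash
cat > s.py <<'E'
from h import *
s=r.state();print(s["time_s"],"q6",s["joint_pos"][5].round(3),"p",s["eef_pos"].round(1),"f",s["ft_force"].round(2),"M",s["torque"].round(3),"w",round(s["gripper_width"],1),"g",round(s["finger_force"],1),"yaw",np.degrees(np.arctan2(*Ro.from_rotvec(s["tcp_rot"]).as_matrix()[1::-1,1])).round(1))
E
python3 s.py
```

```text
11.275 q6 -1.273 p [560.3  13.8  25. ] f [-0.89 -5.3   0.71] M [-0.833 -0.039 -0.069] w 12.0 g 30.0 yaw 72.0
```

Call:
jog_arm([
  [[1, 0, -0.7, 0, 0, 0, 0], [1, 0, -0.7, 0, 0, 0, 0]],
])

```text
time_s: 11.52
eef_pos: [560.3, 13.7, 25.1]
tcp_rot: [0.491, 3.103, 0.001]
ft_force: [1.4, 2.8, -1.4]
gripper_width: 11.8
finger_force: 30.0
```

```bash
python3 s.py; python3 s.py
```

```text
11.525 q6 -1.275 p [560.3  13.7  25.1] f [ 1.35  2.85 -1.35] M [ 0.75  -0.36  -0.049] w 11.8 g 30.0 yaw 72.0
11.525 q6 -1.275 p [560.3  13.7  25.1] f [ 1.35  2.85 -1.35] M [ 0.75  -0.36  -0.049] w 11.8 g 30.0 yaw 72.0
```

Call:
jog_arm([
  [[1, 0, 0, 0, 0, 0, 0.1], [1, 0, 0, 0, 0, 0, 0.2], [1, 0, 0, 0, 0, 0, 0.3]],
])

```text
time_s: 11.9
eef_pos: [560.2, 13.3, 25.1]
tcp_rot: [-0.953, -2.993, 0.001]
ft_force: [-1.2, -3.7, 0.6]
gripper_width: 11.8
finger_force: 30.0
```

```bash
python3 s.py
```

```text
11.9 q6 -0.971 p [560.2  13.3  25.1] f [-1.23 -3.68  0.61] M [-0.495 -0.003  0.084] w 11.8 g 30.0 yaw 54.7
```

Call:
jog_arm([
  [[1, 0, 0, 0, 0, 0, 0.1], [1, 0, 0, 0, 0, 0, 0.2], [1, 0, 0, 0, 0, 0, 0.3]],
])

```text
time_s: 12.28
eef_pos: [559.8, 13.0, 25.0]
tcp_rot: [-1.389, -2.817, 0.002]
ft_force: [-3.1, -8.0, 2.2]
gripper_width: 11.8
finger_force: 30.0
```

```bash
python3 s.py
```

```text
12.275 q6 -0.671 p [559.8  13.   25. ] f [-3.15 -8.    2.24] M [-1.358  0.358  0.104] w 11.8 g 30.0 yaw 37.5
```

Call:
jog_arm([
  [[1, -0.4, -0.7, 0, 0, 0, 0.15], [1, -0.4, -0.7, 0, 0, 0, 0.3], [1, -0.4, -0.7, 0, 0, 0, 0.4], [1, -0.4, -0.7, 0, 0, 0, 0.4]],
])

```text
time_s: 12.78
eef_pos: [559.2, 12.6, 25.0]
tcp_rot: [-1.919, -2.486, 0.002]
ft_force: [-5.4, -2.2, 4.5]
gripper_width: 11.9
finger_force: 30.0
```

```bash
python3 s.py
```

```text
12.775 q6 -0.274 p [559.2  12.6  25. ] f [-5.39 -2.19  4.55] M [-0.415  0.692 -0.097] w 11.9 g 30.0 yaw 14.7
```

Call:
jog_arm([
  [[1, 0, 0, 0, 0, 0, 0.1], [1, 0, 0, 0, 0, 0, 0.2], [1, 0, 0, 0, 0, 0, 0.3]],
])

```text
time_s: 13.15
eef_pos: [558.7, 12.5, 25.0]
tcp_rot: [-2.271, -2.169, 0.003]
ft_force: [-8.8, -2.1, 8.3]
gripper_width: 11.7
finger_force: 30.0
```

```bash
python3 s.py
```

```text
13.15 q6 0.027 p [558.7  12.5  25. ] f [-8.85 -2.14  8.33] M [-0.51   1.32   0.124] w 11.7 g 30.0 yaw -2.6
```

Call:
jog_arm([
  [[1, -0.2, -0.9, -0.5, 0, 0, 0.1], [1, -0.2, -0.9, -0.5, 0, 0, 0.2], [1, -0.2, -0.9, -0.5, 0, 0, 0.3]],
])

```text
time_s: 13.52
eef_pos: [558.2, 12.6, 25.1]
tcp_rot: [-2.57, -1.806, 0.002]
ft_force: [-2.8, 1.2, -4.6]
gripper_width: 11.8
finger_force: 30.0
```

```bash
python3 s.py
```

```text
13.525 q6 0.327 p [558.2  12.6  25.1] f [-2.8   1.2  -4.56] M [0.037 0.261 0.085] w 11.8 g 30.0 yaw -19.8
```

Call:
jog_arm([
  [[1, 0, 0, 0, 0, 0, 0.05], [1, 0, 0, 0, 0, 0, 0.1]],
])

```text
time_s: 13.78
eef_pos: [558.0, 12.7, 25.1]
tcp_rot: [-2.655, -1.677, 0.003]
ft_force: [-2.2, 1.2, -2.1]
gripper_width: 11.9
finger_force: 30.0
```

```bash
python3 s.py
```

```text
13.775 q6 0.425 p [558.   12.7  25.1] f [-2.19  1.2  -2.06] M [0.106 0.38  0.065] w 11.9 g 30.0 yaw -25.5
```

Call:
jog_arm([
  [[1, 0, 0, 0, 0, 0, 0.05], [1, 0, 0, 0, 0, 0, 0.1]],
])

```text
time_s: 14.02
eef_pos: [557.9, 12.7, 25.1]
tcp_rot: [-2.736, -1.542, 0.003]
ft_force: [-3.2, 1.7, -2.1]
gripper_width: 11.8
finger_force: 30.0
```

```bash
python3 s.py
```

```text
14.025 q6 0.525 p [557.9  12.7  25.1] f [-3.21  1.74 -2.11] M [0.274 0.555 0.091] w 11.8 g 30.0 yaw -31.2
```

Call:
jog_arm([
  [[1, 0, 0, 0, 0, 0, 0.05], [1, 0, 0, 0, 0, 0, 0.1]],
])

```text
time_s: 14.28
eef_pos: [557.7, 12.8, 25.1]
tcp_rot: [-2.809, -1.403, 0.004]
ft_force: [-3.9, 3.0, -0.7]
gripper_width: 11.7
finger_force: 30.0
```

```bash
python3 s.py
```

```text
14.275 q6 0.625 p [557.7  12.8  25.1] f [-3.93  3.02 -0.71] M [0.422 0.712 0.107] w 11.7 g 30.0 yaw -36.9
```

Call:
jog_arm([
  [[1, 0, 0, 0, 0, 0, 0.05], [1, 0, 0, 0, 0, 0, 0.1]],
])

```text
time_s: 14.52
eef_pos: [557.6, 12.9, 25.1]
tcp_rot: [-2.876, -1.261, 0.004]
ft_force: [-5.6, 3.0, -0.0]
gripper_width: 11.9
finger_force: 30.0
```

```bash
python3 s.py
```

```text
14.525 q6 0.725 p [557.6  12.9  25.1] f [-5.58  2.99 -0.04] M [0.756 0.905 0.139] w 11.9 g 30.0 yaw -42.6
```

Call:
jog_arm([
  [[1, -0.2, -0.6, 0, 0, 0, 0.02], [1, -0.2, -0.6, 0, 0, 0, 0.05]],
])

```text
time_s: 14.78
eef_pos: [557.5, 13.0, 25.1]
tcp_rot: [-2.907, -1.19, 0.003]
ft_force: [-4.7, 1.9, -6.2]
gripper_width: 12.1
finger_force: 30.0
```

```bash
python3 s.py; python3 - <<'E'
from h import *
a=r.read_camera("scene");cv2.imwrite("pics/c4.png",cv2.resize(a[150:250,250:360],None,fx=6,fy=6,interpolation=cv2.INTER_CUBIC))
E
```

```text
14.775 q6 0.775 p [557.5  13.   25.1] f [-4.66  1.88 -6.24] M [0.442 0.73  0.107] w 12.1 g 30.0 yaw -45.5
```

View pics/c4.png

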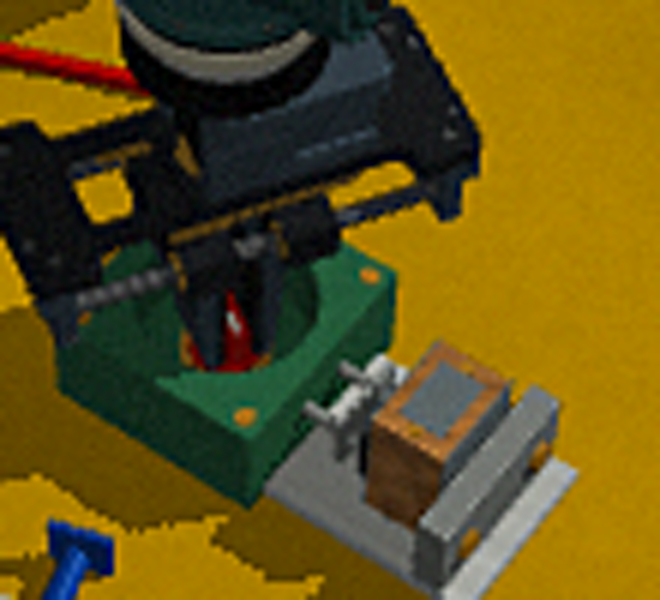

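The pad at crop (365,445) now touches or nearly touches the block. Continuing in small steps.

Call:
jog_arm([
  [[1, -0.2, -0.2, 0, 0, 0, 0.05], [1, -0.2, -0.2, 0, 0, 0, 0.1]],
])

```text
time_s: 15.08
eef_pos: [557.4, 13.1, 25.1]
tcp_rot: [-2.963, -1.042, 0.002]
ft_force: [-4.1, 4.2, -7.4]
gripper_width: 12.1
finger_force: 30.0
```

```bash
python3 s.py
```

```text
15.075 q6 0.876 p [557.4  13.1  25.1] f [-4.15  4.17 -7.37] M [0.823 0.636 0.146] w 12.1 g 30.0 yaw -51.3
```

Call:
jog_arm([
  [[1, 0, 0, 0, 0, 0, 0.03], [1, 0, 0, 0, 0, 0, 0.06]],
])

```text
time_s: 15.32
eef_pos: [557.3, 13.1, 25.1]
tcp_rot: [-2.993, -0.953, 0.002]
ft_force: [-3.5, 5.1, -6.1]
gripper_width: 11.9
finger_force: 30.0
```

```bash
python3 s.py
```

```text
15.325 q6 0.935 p [557.3  13.1  25.1] f [-3.51  5.12 -6.13] M [0.988 0.736 0.191] w 11.9 g 30.0 yaw -54.7
```

About 12 N is felt, well inside the band. Releasing and lifting away.

Call:
jog_arm([
  [[0.75, 0, 0, 0, 0, 0, 0], [0.72, 0, 0, 0, 0, 0, 0], [0.72, 0, 0, 0, 0, 0, 0], [0.72, 0, 0, 0, 0, 0, 0]],
])

```text
time_s: 15.82
eef_pos: [558.4, 12.8, 25.7]
tcp_rot: [2.993, 0.955, 0.001]
ft_force: [0.4, 0.1, 0.3]
gripper_width: 25.2
finger_force: 0.0
```

Call:
jog_arm([
  [[0.72, 0, 0, -10, 0, 0, 0], [0.72, 0, 0, -30, 0, 0, 0], [0.72, 0, 0, -80, 0, 0, 0], [0.72, 0, 0, -130, 0, 0, 0], [0.72, 0, 0, -180, 0, 0, 0], [0.72, 0, 0, -180, 0, 0, 0]],
])

```text
time_s: 16.58
eef_pos: [560.4, 12.9, 210.9]
tcp_rot: [2.99, 0.954, 0.012]
ft_force: [-0.2, -0.1, -0.2]
gripper_width: 25.6
finger_force: 0.0
```

```bash
python3 s.py; python3 - <<'E'
from h import *
a=r.read_camera("scene");cv2.imwrite("pics/c5.png",cv2.resize(a[150:250,250:360],None,fx=6,fy=6,interpolation=cv2.INTER_CUBIC))
E
```

```text
16.575 q6 0.934 p [560.4  12.9 210.9] f [-0.17 -0.15 -0.21] M [-0.043 -0.034 -0.038] w 25.6 g 0.0 yaw -54.6
```

View pics/c5.png

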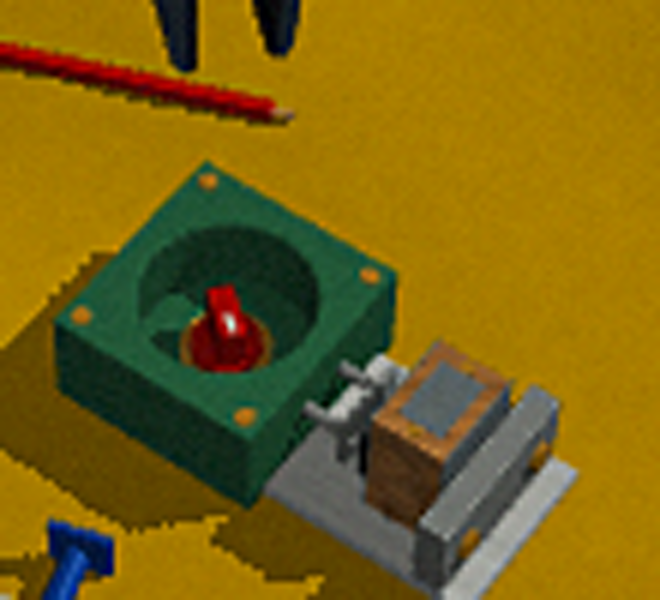

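The block stands bedded against the fence with the pad on it. It hasn't moved since the earlier picture, so the last turning went into the springs, and the hand is clear.

```bash
python3 -c "
from plant import r
print(r.sign_off())"
```

```text
the job is handed in; nothing more can be done
None
```

The grey-faced block stands upright in the bay against the fence, clamped at roughly 10–12 N judging by the knob torque, the hand is clear, and the job was handed in at about 17 s; the hand-in returned no verdict.

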